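# Press the marking gauge and finger plane home in the case foam

## Robot

A 6-joint arm with a two-finger parallel gripper is mounted at the origin on the work surface. World frame = base frame: x ahead of the robot, y to its left, z up, the work surface at z = 0. Lengths are in m, angles in degrees, forces in N, time in s.
With the tool pointing down it reaches from about 0.4 to 0.925 m from the base axis. Payload 3.4 kg.
Tool frame: the origin (TCP) lies at the very end of the fingers, on their centre line; the grasp point (between the pads) lies 19 mm behind it; z points along the fingers, y is the line along which they close (so a half turn about z gives the same grasp; the last joint's range is limited). The gripper opens to 85 mm and grips with 20 to 120 N. Pads are 22 mm wide; open, the fingers measure 114 mm over their backs; the gripper's body (76 mm by 85 mm) begins 54 mm behind the grasp point. The pads swing forward as they close: fully open they stand 13 mm farther back than shut.
Start: joints at [-80.988, 17.578, 86.31, -0, 76.112, -4.211], TCP at [0.132, -0.56, 0.231] pointing down, gripper open.
Joint ranges: [-179.03, 179.03], [-60, 130.46], [8.19, 133.38], [-81.62, 261.62], [5.75, 156.47], [-153.77, 153.77]. Speed limits (degrees/s): [147.25, 147.25, 180, 180, 180, 180].

## Interface

Orientations are given as [roll, pitch, yaw] about the fixed x, y, z axes, in that order (R = Rz(yaw) Ry(pitch) Rx(roll)).
In Python, from station import arm, snapshot, get_calibration, hand_in gives the robot as it stands.
- The arm moves only by the tool send_rows, never from a script. Its argument "rows" is a list of rows, each an object with "delta_pos": the shift along the tool's x, y, z in m, a list of three; "turn": the turn about the tool's z in rad; "gripper": the finger opening in m, from 0 to 0.0854. A call has 1 to 20 rows; each row is the pose to reach, as a shift and turn from the pose commanded when the call began, along the tool's axes at that moment; what a row does not reach only later rows make up. A row lasts 1/8 s, in which the tool goes at most 62.5 mm and 10.7 degrees, less where a joint would pass 70% of its speed; a pose out of reach is approached as far as the arm can. A call with a gripper value outside its range is refused whole. The fingers move at their own pace and stop on an object; the grip force is fixed at half the most. Time passes only in rows, so rows that repeat a pose let the fingers close. It gives the time, the measured TCP pose, the force, the opening and the grip force at its end, in the units of the state.
- arm.sense(): the state, without advancing time (a new reading comes with each control period).
- snapshot(name): name is "scene" or "side" or "wrist"; returns the picture (480x640x3 uint8, red, green, blue); there is no depth.
- get_calibration(name): a dict with "fx", "fy", "cx", "cy" (pixels), "extrinsics" (4x4, takes a point from camera to world coordinates). Camera axes: x right, y down, z forward; pixel columns grow to the right and rows downward; lengths in m; the calibration is good to about 2 mm. A picture is of the moment at which its call begins: read the wrist's pose just before it. get_calibration takes no time and is no camera call; for the wrist camera it gives the pose at the moment of the call.
- hand_in(): hands the job in; it is judged then, once.
The state is a dict: "time_s": time; "joints": joint angles; "joint_vel": joint speeds; "tau": joint torques, N m; "tcp_pos": TCP position; "tool_rot": TCP orientation; "contact_force": force on the tool from outside, world axes, zero at the start; "torque": the same for the moment, N m; "width": finger opening in m; "grip_force": force on a finger pad.
Only numpy, scipy, OpenCV 4.12 (cv2) and the standard library are available. Lean on these libraries where they do the work, as an engineer would, in place of code of your own. Each camera call takes 0.05 s, during which the arm holds its last target. There are 200 camera calls.

## Task

Put the T-shaped marking gauge into its matching cutout in the foam of the tool case (its foam block may have shifted a little along its bay, so feel for the cutout), and press both it and the little brass finger plane, which has been laid in its own cutout but still stands proud, fully home: level and right down on the cutout floor. Press firmly past the springy foam nubs but do not slam or lean hard on the tools (stay well under 60 N), and leave the knife handle in the case and the other things on the bench where they are.

Things in the scene. Friction and masses are not known exactly. Their poses are not given: they have to be found in the camera images.
- insert: Fixed tool case on the bench: light wooden rim, 206 x 266 mm (along its x, y), 40 mm tall, filled flush with dark foam with blue cutout floors. Origin at the centre of its underside, z up: foam top at z = 40 mm, cutout floors at z = 24 mm (16 mm deep). Cutout walls stand 2 mm clear of the parts all round. Bay for the gauge (-x half), cutouts for the plane (+x, -y side), knife (+x, +y side).
- gauge_centre (a point): T-shaped marking gauge, loose, 0.12 kg, 22 mm tall, flat top and underside: dark wood stem 14 mm wide, brass head 50 mm wide. This point: stem's centre line, half-way up, near the centre of mass; grip here across the stem. x runs along the stem to the head: head spans x = 13 to 37 mm, stem x = -55 to 45 mm; z up. Starts lying on the bench, underside down.
- gauge_bay (a point): Point of the case, at (-45, -5, 35) mm in its frame: middle of the gauge bay, at the height of gauge_centre at home. The gauge goes in with its x axis along the case's +y. Its cutout is in a separate lighter grey foam block, snug across the bay but left up to 12 mm off this point either way along the case's y (fixed there; position not reported): look, or feel for it with the gauge.
- gauge: The same gauge, given at its underside, 11 mm below gauge_centre. Over the cutout it sinks 6 mm below the foam top and rests on two pairs of springy grey nubs, at gauge x = 25 mm (head) and x = -38 mm (tail); elsewhere it stays on the foam top. Each pair holds till pressed with very roughly 10 N (varies), then lets its end drop 10 mm to the floor, to stay. Home, its top is 6 mm above the foam.
- plane_top (a point): Brass finger plane (loose, about 0.16 kg): body 64 x 26 mm, 22 mm tall, with a dark wooden wedge block on top in its middle, 22 x 18 mm, whose flat top is 36 mm above the underside. This point is the centre of that flat top; x along the plane, z up. Starts lying proud on the nubs of its cutout, its long way along the case's y, and is held up 10 mm by one pair of nubs; press it down here.
- plane_home (a point): Fixed point of the case where plane_top lies when the plane is home: (50, -55, 60) mm in the case's frame.
- knife: Light wooden knife handle with a brass band, 100 x 18 mm, 20 mm tall (4 mm above the foam), lying loose in its own cutout, at (50, 60, 24) mm in the case's frame; origin at the centre of its underside, x along it. Leave it alone.
- spool: Wooden spool clamp standing upright, 32 mm across, 60 mm tall, origin under its centre. It may stand 14 cm or more from the gauge, nearer or farther from the robot. Leave it alone.
- varnish: Amber varnish jar, 52 mm across, 75 mm tall, origin under its centre; left of the case. Leave it alone.
- gouge: Gouge with a wooden handle, 200 mm long, lying on the right. Leave it alone.
- sanding: Cork sanding block 75 x 45 x 30 mm on the right, origin under its centre. Leave it alone.
- scroll: Carved violin neck with scroll, about 180 mm long and 60 mm tall, lying on the left. Leave it alone.
- brushpot: White pot 72 mm across, 90 mm tall, far left, origin under its centre. Leave it alone.
- rosin: Small amber rosin block 45 x 32 x 18 mm, far right, origin under its centre. Leave it alone.
- plane: The same finger plane, given at the centre of its underside, 36 mm below plane_top, same axes.
Not all that is in view belongs to the job. Leave any orange or purple look-alike of the gauge alone.

How it is judged:
By the outcome, as a careful person would: the job done as asked, in the order asked, and still so for the second after the job is handed in, with the robot touching nothing.
It also fails if it takes over 64 s, if anything falls off the work surface, if the arm or the gripper's body presses on something with over 40 N, if the wrist force passes 120 N, or if a joint passes its speed limit or range.

## Working session

There is one attempt and no reset: what is moved stays moved. The work goes in short steps, Python scripts to look and compute and a tool call to move; the robot and the scene stay as the last step left them, time stands still between calls to the robot, and variables do not carry over. Pictures are saved under pics/ and viewed, at most 10 in all, crops included, and the job is handed in when it is done.

Besides the shell and the picture viewer there is one more tool, called after "Call:" as name([rows], argument=value, ...), one row to a line, values as JSON. send_rows: Moves the arm, as the interface text tells. Its arguments: {"type":"object","properties":{"rows":{"type":"array","items":{"type":"object","properties":{"delta_pos":{"type":"array","items":{"type":"number"}},"turn":{"type":"number"},"gripper":{"type":"number"}}}}},"required":["rows"]}

```bash
mkdir -p pics
python3 - <<'E'
from station import arm,snapshot,get_calibration
import cv2
for n in("scene","side"):
    cv2.imwrite(f"pics/{n}0.png",snapshot(n)[:,:,::-1]); 
s=arm.sense();print(s)
for n in("scene","side","wrist"): print(n,get_calibration(n))
E
```

```text
{'time_s': 0.1, 'joints': array([-8.09875810e+01,  1.76162863e+01,  8.63753331e+01, -8.61536297e-04,
        7.61118131e+01, -4.21212585e+00]), 'joint_vel': array([-0.06019308, -0.02355895, -0.15265675, -0.01270098, -0.03578406,
       -0.00248611]), 'tau': array([-5.11828318e-05, -4.58530104e+01, -2.52607834e+01, -1.57354298e-04,
        5.53101621e-03, -1.08014027e-05]), 'tcp_pos': array([ 0.13140583, -0.55914317,  0.23049709]), 'tool_rot': array([-1.79896785e+02, -6.76332401e-03,  1.32247463e+01]), 'contact_force': array([0.62504033, 0.91091979, 0.31311359]), 'torque': array([ 0.01436648, -0.01402004,  0.02841405]), 'grip_force': 0.0, 'width': 0.08553760607879242}
scene {'fx': 532.6433106764711, 'fy': 532.6433106764711, 'cx': 319.21155794345714, 'cy': 239.32566572703826, 'extrinsics': array([[-0.1082974 ,  0.67864041, -0.72644261,  1.39451189],
       [ 0.993916  ,  0.05916476, -0.09290056,  0.13482154],
       [-0.02006627, -0.73208382, -0.68091895,  0.86118646],
       [ 0.        ,  0.        ,  0.        ,  1.        ]])}
side {'fx': 433.42073180879635, 'fy': 433.42073180879635, 'cx': 319.05600143614924, 'cy': 237.9058734271195, 'extrinsics': array([[ 0.98147158, -0.14252543,  0.12806266,  0.40196342],
       [-0.19150692, -0.75135652,  0.63149701, -0.61333752],
       [ 0.00621634, -0.64432125, -0.76472968,  0.85310592],
       [ 0.        ,  0.        ,  0.        ,  1.        ]])}
wrist {'fx': 375.85082806956115, 'fy': 375.85082806956115, 'cx': 320.7355467687879, 'cy': 237.65838217782934, 'extrinsics': array([[ 0.22857963, -0.92894345, -0.29123087,  0.20394888],
       [-0.97352338, -0.21869322, -0.06652448, -0.54207875],
       [-0.00189273,  0.2987262 , -0.95433698,  0.37265904],
       [ 0.        ,  0.        ,  0.        ,  1.        ]])}
```

View pics/scene0.png

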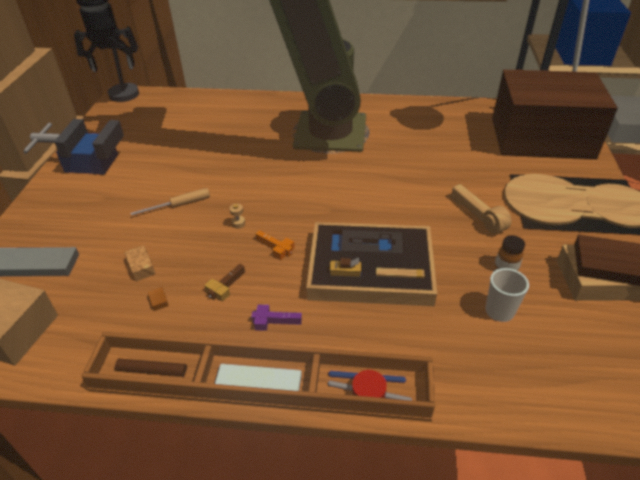

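View pics/side0.png

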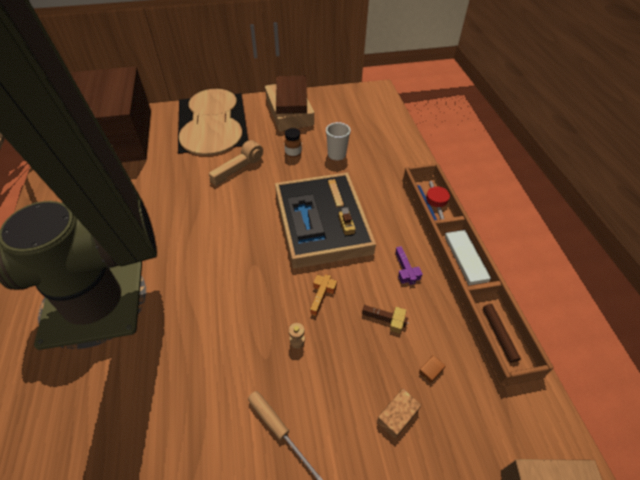

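Candidates in the scene view are: dark stem with brass head at (225,283), an orange T at (275,243), a purple T at (277,317), and a dark bar in the tray at (150,368). The dark and brass T matches the description, so I'll check it in a close crop.

Run:
```python
import cv2,numpy as np
a=cv2.imread("pics/scene0.png");b=cv2.imread("pics/side0.png")
f=lambda i,x,y,w,h,s:cv2.resize(i[y:y+h,x:x+w],None,fx=s,fy=s,interpolation=cv2.INTER_CUBIC)
c=np.zeros((600,800,3),np.uint8)
# scene case 300..440 x 215..305 at x4 (560x360)
c[:300,:400]=f(a,300,220,100*4//3+0,75,4)[:300,:400] if 0 else f(a,300,218,133,100,3)[:300,:399].repeat(1,1) if 0 else cv2.resize(a[216:306,306:440],(400,300))
c[:300,400:]=cv2.resize(a[255:309,190:262],(400,300))
c[300:,:400]=cv2.resize(b[170:272,270:380],(400,300))
c[300:,400:]=cv2.resize(b[295:340,355:415],(400,300))
cv2.imwrite("pics/crop1.png",c)
```

```text
(no output)
```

View pics/crop1.png

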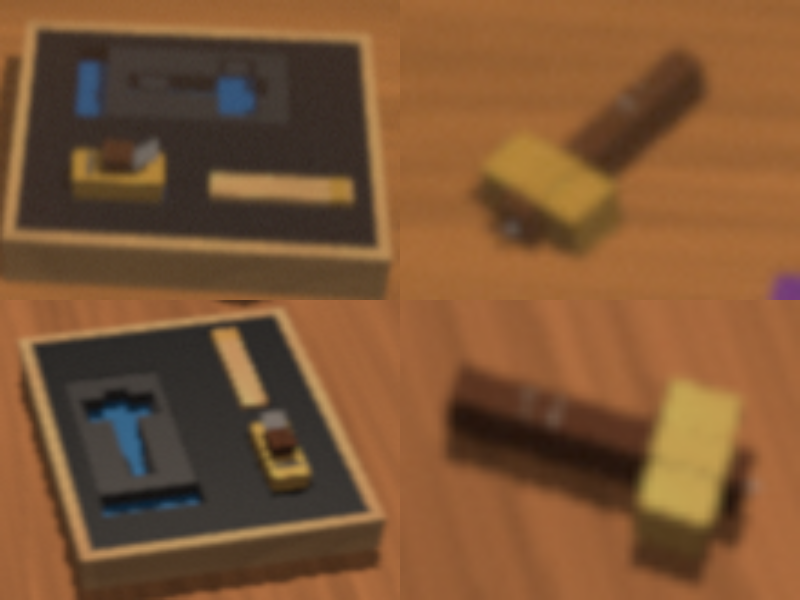

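The top-right and bottom-right crops confirm the dark stem and brass head, i.e. the gauge. The grey block is shifted towards the case's +y end, with the blue gap showing at its -y end. Next I'll fit poses from corner pixels in both views.

```bash
cat > h.py <<'E'
import numpy as np
from scipy.optimize import least_squares
from station import arm,snapshot,get_calibration
def proj(c,P):
    E=c["extrinsics"];q=(np.asarray(P)-E[:3,3])@E[:3,:3]
    return np.c_[c["fx"]*q[:,0]/q[:,2]+c["cx"],c["fy"]*q[:,1]/q[:,2]+c["cy"]]
def ray(c,px,z):
    E=c["extrinsics"];px=np.atleast_2d(px)
    d=np.c_[(px[:,0]-c["cx"])/c["fx"],(px[:,1]-c["cy"])/c["fy"],np.ones(len(px))]@E[:3,:3].T
    return E[:3,3]+d*((z-E[2,3])/d[:,2])[:,None]
def T(p,L,z):
    c,s=np.cos(p[2]),np.sin(p[2]);L=np.asarray(L,float)
    return np.c_[p[0]+c*L[:,0]-s*L[:,1],p[1]+s*L[:,0]+c*L[:,1],np.full(len(L),z)]
def fit(obs,z,p0):
    f=lambda p:np.concatenate([(proj(c,T(p,L,z))-px).ravel() for c,L,px in obs])
    r=least_squares(f,p0,loss="soft_l1");return r.x,np.abs(r.fun).max()
E
python3 - <<'E'
from h import *
sc,sd=get_calibration("scene"),get_calibration("side")
cr=lambda p,ox,oy,sx,sy,bx,by:np.c_[(np.array(p)[:,0]-bx)/sx+ox,(np.array(p)[:,1]-by)/sy+oy]-.3
C=np.array([[-.103,-.133],[-.103,.133],[.103,.133],[.103,-.133]])
a=cr([(33,22),(370,38),(388,252),(4,236)],306,216,400/134,300/90,0,0)
b=cr([(82,553),(22,343),(283,312),(383,520)],270,170,400/110,300/102,0,300)
for o in([(sc,C,a)],[(sd,C,b)],[(sc,C,a),(sd,C,b)]): 
    x,r=fit(o,.04,[.5,0,0]);print("case",x[:2],np.degrees(x[2]),r)
G=np.array([[13,-25],[13,25],[37,-25],[37,25],[-55,-7],[-55,7]])/1000
a=cr([(525,130),(620,185),(480,168),(580,222),(680,50),(705,65)],190,255,400/72,300/54,400,0)
b=cr([(640,512),(672,380),(712,528),(742,388),(450,402),(465,366)],355,295,400/60,300/45,400,300)
for o in([(sc,G,a)],[(sd,G,b)],[(sc,G,a),(sd,G,b)]):
    x,r=fit(o,.022,[.5,-.3,-.5]);print("gauge",x[:2],np.degrees(x[2]),r)
E
```

```text
case [0.55708791 0.1427803 ] 1.3396237076226771 1.7598782036620264
case [0.56328539 0.14295011] 1.09107377743255 2.6993772670976455
case [0.56120615 0.14251676] 1.1366652572119902 3.4463517892043
gauge [ 0.64293749 -0.16778459] -30.099260278685385 0.6726860159681394
gauge [ 0.64599415 -0.1690166 ] -29.26680453873559 1.5598000723871337
gauge [ 0.64490712 -0.16816311] -29.56318728270612 1.3972615970105267
```

Call:
send_rows([
  {"delta_pos": [0.12,-0.053,0.0],"turn": 0.15,"gripper": 0.06},
  {"delta_pos": [0.24,-0.106,0.0],"turn": 0.3,"gripper": 0.06},
  {"delta_pos": [0.36,-0.16,0.0],"turn": 0.45,"gripper": 0.06},
  {"delta_pos": [0.48,-0.21,0.02],"turn": 0.6,"gripper": 0.06},
  {"delta_pos": [0.59,-0.263,0.05],"turn": 0.747,"gripper": 0.06},
  {"delta_pos": [0.59,-0.263,0.05],"turn": 0.747,"gripper": 0.06},
  {"delta_pos": [0.59,-0.263,0.05],"turn": 0.747,"gripper": 0.06},
  {"delta_pos": [0.59,-0.263,0.05],"turn": 0.747,"gripper": 0.06},
  {"delta_pos": [0.59,-0.263,0.05],"turn": 0.747,"gripper": 0.06},
  {"delta_pos": [0.59,-0.263,0.05],"turn": 0.747,"gripper": 0.06},
  {"delta_pos": [0.59,-0.263,0.05],"turn": 0.747,"gripper": 0.06},
  {"delta_pos": [0.59,-0.263,0.05],"turn": 0.747,"gripper": 0.06},
  {"delta_pos": [0.59,-0.263,0.05],"turn": 0.747,"gripper": 0.06},
  {"delta_pos": [0.59,-0.263,0.05],"turn": 0.747,"gripper": 0.06},
])

```text
time_s: 1.85
tcp_pos: [0.6444, -0.1702, 0.1817]
tool_rot: [180.0, 0.0, -29.7]
contact_force: [-0.8, -0.6, 0.6]
width: 0.06
grip_force: 0.0
```

```bash
cat > w.py <<'E'
import sys,cv2,pickle
from h import *
n=sys.argv[1];s=arm.sense();c=get_calibration("wrist");im=snapshot("wrist")
cv2.imwrite(f"pics/{n}.png",im[:,:,::-1]);pickle.dump(c,open(f"{n}.pkl","wb"))
print(s["time_s"],s["tcp_pos"],s["tool_rot"],s["contact_force"],s["width"])
E
python3 w.py w1
```

```text
1.85 [ 0.64443288 -0.17016722  0.18169684] [ 1.79969818e+02  7.97915228e-03 -2.96850306e+01] [-0.76367973 -0.56436396  0.57625391] 0.05999386919899784
```

View pics/w1.png

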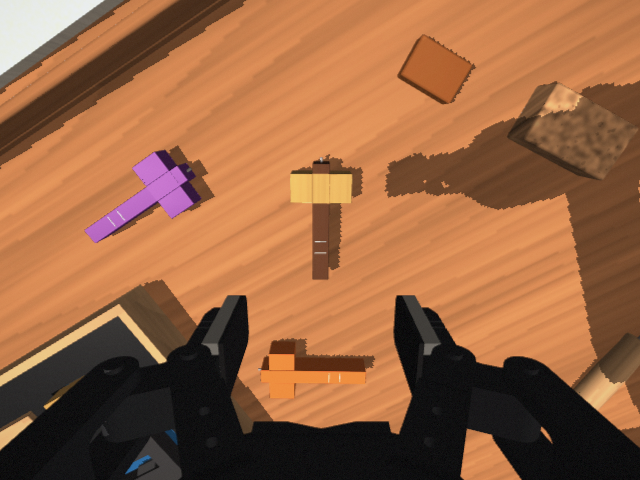

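The wrist view shows the gauge directly ahead: brass head corners about (291,171) to (352,203), stem end at (312..329,279). The purple and orange look-alikes are clear of it.

Run:
```python
from h import *
import pickle
c=pickle.load(open("w1.pkl","rb"))
print(ray(c,[(320,203),(320,279),(320,171)],.022))
G=np.array([[13,-25],[13,25],[37,-25],[37,25],[-55,-7],[-55,7]])/1000
x,r=fit([(c,G,np.array([(352,203),(291,203),(352,171),(290,171),(329,279),(312,279)]))],.022,[.645,-.17,-.5])
print(x[:2],np.degrees(x[2]),r)
a=np.radians(-29.69);t=arm.sense()["tcp_pos"];d=x[:2]-t[:2]
print("tool dx,dy",d@[np.cos(a),np.sin(a)],d@[np.sin(a),-np.cos(a)])
```

```text
[[ 0.65285644 -0.17558413  0.022     ]
 [ 0.59428432 -0.1421366   0.022     ]
 [ 0.67541819 -0.18846798  0.022     ]]
[ 0.64181251 -0.1702563 ] -30.00097624242557 1.6933551560665023
tool dx,dy -0.0023769502977751327 0.001518474840558907
```

Call:
send_rows([
  {"delta_pos": [-0.003,0.0015,0.04],"turn": 0.005,"gripper": 0.05},
  {"delta_pos": [-0.003,0.0015,0.09],"turn": 0.005,"gripper": 0.05},
  {"delta_pos": [-0.003,0.0015,0.14],"turn": 0.005,"gripper": 0.05},
  {"delta_pos": [-0.003,0.0015,0.16],"turn": 0.005,"gripper": 0.05},
  {"delta_pos": [-0.003,0.0015,0.174],"turn": 0.005,"gripper": 0.05},
  {"delta_pos": [-0.003,0.0015,0.174],"turn": 0.005,"gripper": 0.05},
  {"delta_pos": [-0.003,0.0015,0.174],"turn": 0.005,"gripper": 0.0},
  {"delta_pos": [-0.003,0.0015,0.174],"turn": 0.005,"gripper": 0.0},
  {"delta_pos": [-0.003,0.0015,0.174],"turn": 0.005,"gripper": 0.0},
  {"delta_pos": [-0.003,0.0015,0.174],"turn": 0.005,"gripper": 0.0},
  {"delta_pos": [-0.003,0.0015,0.174],"turn": 0.005,"gripper": 0.0},
  {"delta_pos": [-0.003,0.0015,0.174],"turn": 0.005,"gripper": 0.0},
])

```text
time_s: 3.4
tcp_pos: [0.6435, -0.169, 0.009]
tool_rot: [-180.0, -0.2, -29.9]
contact_force: [0.0, -0.0, 6.0]
width: 0.0122
grip_force: 61.6
```

Call:
send_rows([
  {"delta_pos": [0.0,0.0,-0.02],"turn": 0.0,"gripper": 0.0},
  {"delta_pos": [0.0,0.0,-0.06],"turn": 0.0,"gripper": 0.0},
  {"delta_pos": [0.0,0.0,-0.11],"turn": -0.15,"gripper": 0.0},
  {"delta_pos": [-0.03,-0.02,-0.14],"turn": -0.33,"gripper": 0.0},
  {"delta_pos": [-0.07,-0.045,-0.14],"turn": -0.51,"gripper": 0.0},
  {"delta_pos": [-0.11,-0.07,-0.14],"turn": -0.69,"gripper": 0.0},
  {"delta_pos": [-0.15,-0.095,-0.14],"turn": -0.87,"gripper": 0.0},
  {"delta_pos": [-0.19,-0.12,-0.14],"turn": -1.05,"gripper": 0.0},
  {"delta_pos": [-0.22,-0.135,-0.14],"turn": -1.23,"gripper": 0.0},
  {"delta_pos": [-0.227,-0.139,-0.14],"turn": -1.41,"gripper": 0.0},
  {"delta_pos": [-0.227,-0.139,-0.14],"turn": -1.59,"gripper": 0.0},
  {"delta_pos": [-0.227,-0.139,-0.14],"turn": -1.77,"gripper": 0.0},
  {"delta_pos": [-0.227,-0.139,-0.14],"turn": -1.95,"gripper": 0.0},
  {"delta_pos": [-0.227,-0.139,-0.14],"turn": -2.113,"gripper": 0.0},
  {"delta_pos": [-0.227,-0.139,-0.14],"turn": -2.113,"gripper": 0.0},
  {"delta_pos": [-0.227,-0.139,-0.14],"turn": -2.113,"gripper": 0.0},
])

```text
time_s: 5.4
tcp_pos: [0.5145, 0.065, 0.1473]
tool_rot: [-180.0, -0.0, 91.1]
contact_force: [-0.1, 0.4, -1.5]
width: 0.0123
grip_force: 60.6
```

```bash
python3 w.py w2
```

```text
5.4 [0.51453259 0.06500996 0.14732968] [-1.79996040e+02 -2.43797213e-04  9.10567225e+01] [-0.07103159  0.37713648 -1.54066616] 0.0122845515622184
```

View pics/w2.png

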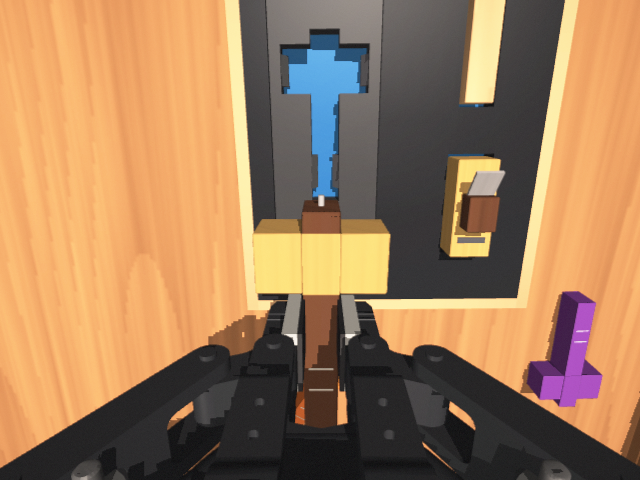

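The wrist view shows the cutout: head recess corners at foam level about (280,94), (369,94), (281,45), (369,45), tip edge at row 30. The gauge's head top is about (253..389, 236..293).

Run:
```python
from h import *
import pickle
c=pickle.load(open("w2.pkl","rb"));t=np.array([.51453,.06501])
R=np.array([[11,27],[11,-27],[39,27],[39,-27],[47,9],[47,-9],[11,9],[11,-9]])/1000
x,r=fit([(c,R,np.array([(280,94),(369,94),(281,45),(369,45),(309,30),(340,30),(312,94),(340,94)]))],.04,[.516,.145,1.57])
print("cut",x[:2],np.degrees(x[2]),r)
G=np.array([[37,25],[37,-25],[13,-25],[13,25]])/1000
g,r=fit([(c,G,np.array([(253,236),(389,236),(388,293),(256,293)]))],.1603,[.514,.065,1.57])
print("gauge",g[:2],np.degrees(g[2]),r, "tcp",t)
d=x[:2]-g[:2];a=np.radians(91.06)
print("world d",d,"tool",d@[np.cos(a),np.sin(a)],d@[np.sin(a),-np.cos(a)])
print("rim",ray(c,[(238,0),(259,300),(526,300)],.04))
```

```text
cut [0.51397118 0.14538641] 91.36050033925585 1.6498850201709274
gauge [0.5134313  0.06473387] 91.39964225044086 2.732208578689381 tcp [0.51453 0.06501]
world d [0.00053988 0.08065253] tool 0.0806287448257916 0.00203181566738754
rim [[0.4620055  0.20684309 0.04      ]
 [0.46831864 0.0143989  0.04      ]
 [0.66385821 0.0181656  0.04      ]]
```

Call:
send_rows([
  {"delta_pos": [0.04,0.002,0.0],"turn": 0.0,"gripper": 0.0},
  {"delta_pos": [0.0806,0.002,0.02],"turn": 0.0,"gripper": 0.0},
  {"delta_pos": [0.0806,0.002,0.06],"turn": 0.0,"gripper": 0.0},
  {"delta_pos": [0.0806,0.002,0.085],"turn": 0.0,"gripper": 0.0},
  {"delta_pos": [0.0806,0.002,0.09],"turn": 0.0,"gripper": 0.0},
  {"delta_pos": [0.0806,0.002,0.094],"turn": 0.0,"gripper": 0.0},
  {"delta_pos": [0.0806,0.002,0.097],"turn": 0.0,"gripper": 0.0},
  {"delta_pos": [0.0806,0.002,0.099],"turn": 0.0,"gripper": 0.0},
  {"delta_pos": [0.0806,0.002,0.101],"turn": 0.0,"gripper": 0.0},
  {"delta_pos": [0.0806,0.002,0.103],"turn": 0.0,"gripper": 0.0},
  {"delta_pos": [0.0806,0.002,0.103],"turn": 0.0,"gripper": 0.0},
])

```text
time_s: 6.82
tcp_pos: [0.5149, 0.1456, 0.0442]
tool_rot: [-180.0, 0.0, 91.2]
contact_force: [-0.3, 0.3, -1.8]
width: 0.0126
grip_force: 60.6
```

```bash
python3 w.py w3
```

```text
6.825 [0.51492421 0.14556294 0.04424007] [-1.79989325e+02  1.72667918e-03  9.12009212e+01] [-0.3385303   0.25933472 -1.77897108] 0.012626756785055489
```

View pics/w3.png

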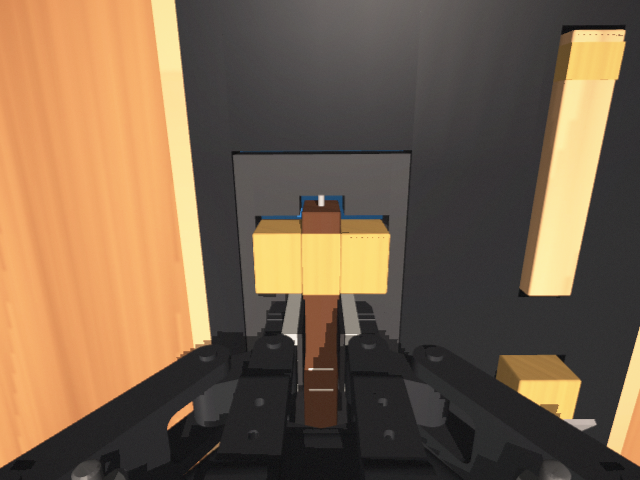

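The gauge has sunk into the cutout with no contact force. I'll lower it the last bit, release, and move above the head with the fingers shut.

Call:
send_rows([
  {"delta_pos": [0.0,0.0,0.001],"turn": 0.0,"gripper": 0.0},
  {"delta_pos": [0.0,0.0,0.0015],"turn": 0.0,"gripper": 0.0},
  {"delta_pos": [0.0,0.0,0.0015],"turn": 0.0,"gripper": 0.03},
  {"delta_pos": [0.0,0.0,0.0015],"turn": 0.0,"gripper": 0.03},
  {"delta_pos": [0.0,0.0,0.0015],"turn": 0.0,"gripper": 0.03},
  {"delta_pos": [0.0,0.0,-0.01],"turn": 0.0,"gripper": 0.03},
  {"delta_pos": [0.0,0.0,-0.03],"turn": 0.0,"gripper": 0.03},
  {"delta_pos": [0.012,0.0,-0.035],"turn": 0.0,"gripper": 0.0},
  {"delta_pos": [0.025,-0.001,-0.035],"turn": 0.0,"gripper": 0.0},
  {"delta_pos": [0.025,-0.001,-0.03],"turn": 0.0,"gripper": 0.0},
  {"delta_pos": [0.025,-0.001,-0.025],"turn": 0.0,"gripper": 0.0},
  {"delta_pos": [0.025,-0.001,-0.02],"turn": 0.0,"gripper": 0.0},
  {"delta_pos": [0.025,-0.001,-0.018],"turn": 0.0,"gripper": 0.0},
  {"delta_pos": [0.025,-0.001,-0.018],"turn": 0.0,"gripper": 0.0},
])

```text
time_s: 8.62
tcp_pos: [0.5133, 0.1703, 0.0619]
tool_rot: [-180.0, 0.0, 91.2]
contact_force: [-0.5, 0.0, 0.0]
width: -0.0
grip_force: 0.0
```

```bash
python3 w.py w4
```

```text
8.625 [0.51332611 0.17029535 0.06192159] [-1.79956502e+02  1.03865144e-02  9.11818817e+01] [-0.51699948  0.01360894  0.04566156] -2.694599418083177e-05
```

View pics/w4.png

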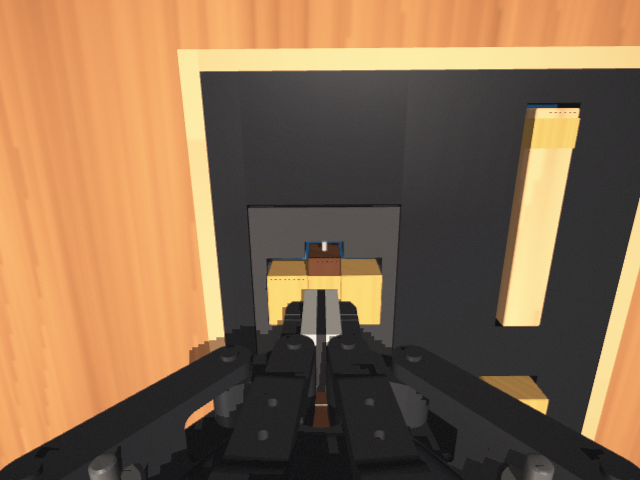

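The gauge sits in the cutout and the shut fingertips are above the head. Now I'll press gradually.

Call:
send_rows([
  {"delta_pos": [0.0,0.0,0.003],"turn": 0.0,"gripper": 0.0},
  {"delta_pos": [0.0,0.0,0.005],"turn": 0.0,"gripper": 0.0},
  {"delta_pos": [0.0,0.0,0.006],"turn": 0.0,"gripper": 0.0},
  {"delta_pos": [0.0,0.0,0.007],"turn": 0.0,"gripper": 0.0},
  {"delta_pos": [0.0,0.0,0.007],"turn": 0.0,"gripper": 0.0},
])

```text
time_s: 9.3
tcp_pos: [0.5135, 0.1706, 0.0553]
tool_rot: [-180.0, 0.0, 91.2]
contact_force: [0.4, 0.0, -0.3]
width: -0.0004
grip_force: 0.0
```

Call:
send_rows([
  {"delta_pos": [0.0,0.0,0.001],"turn": 0.0,"gripper": 0.0},
  {"delta_pos": [0.0,0.0,0.002],"turn": 0.0,"gripper": 0.0},
  {"delta_pos": [0.0,0.0,0.002],"turn": 0.0,"gripper": 0.0},
])

```text
time_s: 9.68
tcp_pos: [0.5139, 0.1709, 0.054]
tool_rot: [179.9, -0.0, 91.2]
contact_force: [-0.2, 0.3, 5.8]
width: 0.0002
grip_force: 2.5
```

Call:
send_rows([
  {"delta_pos": [0.0,0.0,0.0005],"turn": 0.0,"gripper": 0.0},
  {"delta_pos": [0.0,0.0,0.001],"turn": 0.0,"gripper": 0.0},
  {"delta_pos": [0.0,0.0,0.001],"turn": 0.0,"gripper": 0.0},
])

```text
time_s: 10.05
tcp_pos: [0.5141, 0.1712, 0.0533]
tool_rot: [179.9, -0.1, 91.2]
contact_force: [-1.5, 1.3, 6.9]
width: -0.0003
grip_force: 3.3
```

Call:
send_rows([
  {"delta_pos": [0.0,0.0,0.001],"turn": 0.0,"gripper": 0.0},
  {"delta_pos": [0.0,0.0,0.002],"turn": 0.0,"gripper": 0.0},
  {"delta_pos": [0.0,0.0,0.002],"turn": 0.0,"gripper": 0.0},
])

```text
time_s: 10.42
tcp_pos: [0.5137, 0.1711, 0.0505]
tool_rot: [180.0, -0.0, 91.2]
contact_force: [-0.6, 2.4, 3.4]
width: -0.0001
grip_force: 1.8
```

The head is giving way, so I'll continue to the floor.

Call:
send_rows([
  {"delta_pos": [0.0,0.0,0.001],"turn": 0.0,"gripper": 0.0},
  {"delta_pos": [0.0,0.0,0.002],"turn": 0.0,"gripper": 0.0},
  {"delta_pos": [0.0,0.0,0.003],"turn": 0.0,"gripper": 0.0},
  {"delta_pos": [0.0,0.0,0.004],"turn": 0.0,"gripper": 0.0},
  {"delta_pos": [0.0,0.0,0.004],"turn": 0.0,"gripper": 0.0},
])

```text
time_s: 11.05
tcp_pos: [0.5136, 0.1698, 0.0466]
tool_rot: [180.0, 0.1, 91.2]
contact_force: [-0.9, -0.8, 7.8]
width: -0.0001
grip_force: 3.6
```

Call:
send_rows([
  {"delta_pos": [0.0,0.0,0.001],"turn": 0.0,"gripper": 0.0},
  {"delta_pos": [0.0,0.0,0.002],"turn": 0.0,"gripper": 0.0},
  {"delta_pos": [0.0,0.0,0.0025],"turn": 0.0,"gripper": 0.0},
  {"delta_pos": [0.0,0.0,0.0025],"turn": 0.0,"gripper": 0.0},
])

```text
time_s: 11.55
tcp_pos: [0.5136, 0.1693, 0.046]
tool_rot: [179.9, 0.1, 91.3]
contact_force: [-4.3, -4.0, 23.0]
width: -0.0002
grip_force: 11.3
```

Call:
send_rows([
  {"delta_pos": [0.0,0.0,-0.01],"turn": 0.0,"gripper": 0.0},
  {"delta_pos": [0.0,0.0,-0.025],"turn": 0.0,"gripper": 0.0},
  {"delta_pos": [-0.03,0.0,-0.025],"turn": 0.0,"gripper": 0.0},
  {"delta_pos": [-0.063,0.0,-0.025],"turn": 0.0,"gripper": 0.0},
  {"delta_pos": [-0.063,0.0,-0.02],"turn": 0.0,"gripper": 0.0},
  {"delta_pos": [-0.063,0.0,-0.016],"turn": 0.0,"gripper": 0.0},
  {"delta_pos": [-0.063,0.0,-0.014],"turn": 0.0,"gripper": 0.0},
  {"delta_pos": [-0.063,0.0,-0.012],"turn": 0.0,"gripper": 0.0},
  {"delta_pos": [-0.063,0.0,-0.011],"turn": 0.0,"gripper": 0.0},
  {"delta_pos": [-0.063,0.0,-0.011],"turn": 0.0,"gripper": 0.0},
])

```text
time_s: 12.8
tcp_pos: [0.5148, 0.1079, 0.0548]
tool_rot: [-180.0, -0.0, 91.2]
contact_force: [0.6, -0.7, 0.1]
width: -0.0001
grip_force: 0.0
```

Call:
send_rows([
  {"delta_pos": [0.0,0.0,0.001],"turn": 0.0,"gripper": 0.0},
  {"delta_pos": [0.0,0.0,0.002],"turn": 0.0,"gripper": 0.0},
  {"delta_pos": [0.0,0.0,0.003],"turn": 0.0,"gripper": 0.0},
  {"delta_pos": [0.0,0.0,0.003],"turn": 0.0,"gripper": 0.0},
])

```text
time_s: 13.3
tcp_pos: [0.5147, 0.1075, 0.0517]
tool_rot: [-180.0, 0.0, 91.2]
contact_force: [0.3, 0.8, -0.1]
width: -0.0
grip_force: 0.0
```

Run:
```python
from h import *
import cv2
a=snapshot("scene")[:,:,::-1];b=snapshot("side")[:,:,::-1]
cv2.imwrite("pics/c5.png",np.hstack([cv2.resize(a[220:300,306:406],(400,320),interpolation=cv2.INTER_CUBIC),cv2.resize(b[180:260,280:380],(400,320),interpolation=cv2.INTER_CUBIC)]))
```

```text
(no output)
```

View pics/c5.png

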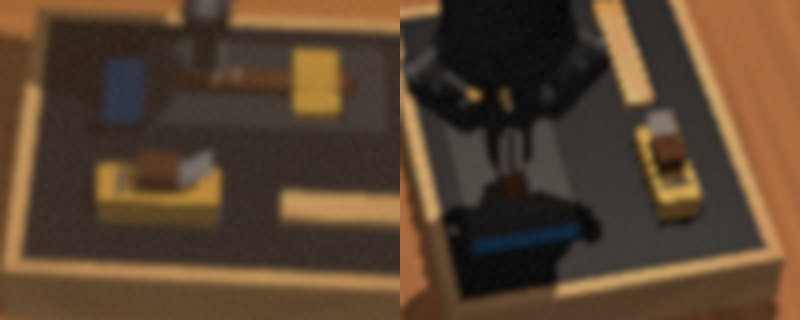

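The gauge looks low at both ends, so the tail may have dropped with the head. I'll keep feeling downwards.

Call:
send_rows([
  {"delta_pos": [0.0,0.0,0.001],"turn": 0.0,"gripper": 0.0},
  {"delta_pos": [0.0,0.0,0.002],"turn": 0.0,"gripper": 0.0},
  {"delta_pos": [0.0,0.0,0.003],"turn": 0.0,"gripper": 0.0},
  {"delta_pos": [0.0,0.0,0.004],"turn": 0.0,"gripper": 0.0},
  {"delta_pos": [0.0,0.0,0.005],"turn": 0.0,"gripper": 0.0},
  {"delta_pos": [0.0,0.0,0.006],"turn": 0.0,"gripper": 0.0},
  {"delta_pos": [0.0,0.0,0.006],"turn": 0.0,"gripper": 0.0},
])

```text
time_s: 14.28
tcp_pos: [0.5148, 0.1076, 0.0461]
tool_rot: [180.0, 0.0, 91.2]
contact_force: [-0.2, -0.1, 3.7]
width: -0.0004
grip_force: 1.6
```

Contact is at 0.046, the home height. One firmer press will confirm it.

Call:
send_rows([
  {"delta_pos": [0.0,0.0,0.001],"turn": 0.0,"gripper": 0.0},
  {"delta_pos": [0.0,0.0,0.002],"turn": 0.0,"gripper": 0.0},
  {"delta_pos": [0.0,0.0,0.0025],"turn": 0.0,"gripper": 0.0},
  {"delta_pos": [0.0,0.0,0.0025],"turn": 0.0,"gripper": 0.0},
])

```text
time_s: 14.78
tcp_pos: [0.5149, 0.1076, 0.0459]
tool_rot: [179.9, -0.0, 91.2]
contact_force: [-5.7, -1.0, 23.9]
width: 0.0
grip_force: 11.7
```

Call:
send_rows([
  {"delta_pos": [0.0,0.0,-0.015],"turn": 0.0,"gripper": 0.0},
  {"delta_pos": [0.03,0.0,-0.02],"turn": 0.0,"gripper": 0.0},
  {"delta_pos": [0.063,0.0,-0.02],"turn": 0.0,"gripper": 0.0},
  {"delta_pos": [0.063,0.0,-0.01],"turn": 0.0,"gripper": 0.0},
  {"delta_pos": [0.063,0.0,-0.005],"turn": 0.0,"gripper": 0.0},
  {"delta_pos": [0.063,0.0,-0.003],"turn": 0.0,"gripper": 0.0},
  {"delta_pos": [0.063,0.0,-0.001],"turn": 0.0,"gripper": 0.0},
  {"delta_pos": [0.063,0.0,0.0],"turn": 0.0,"gripper": 0.0},
  {"delta_pos": [0.063,0.0,0.0],"turn": 0.0,"gripper": 0.0},
])

```text
time_s: 15.9
tcp_pos: [0.5126, 0.1697, 0.046]
tool_rot: [-180.0, -0.0, 91.1]
contact_force: [-6.8, -0.3, 24.6]
width: 0.0
grip_force: 12.4
```

Both ends are home. Next I'll look at the plane from close above.

Call:
send_rows([
  {"delta_pos": [0.0,0.0,-0.03],"turn": 0.0,"gripper": 0.0},
  {"delta_pos": [-0.01,0.01,-0.075],"turn": 0.0,"gripper": 0.0},
  {"delta_pos": [-0.05,0.035,-0.09],"turn": 0.0,"gripper": 0.0},
  {"delta_pos": [-0.095,0.065,-0.09],"turn": 0.0,"gripper": 0.0},
  {"delta_pos": [-0.1375,0.094,-0.09],"turn": 0.0,"gripper": 0.0},
  {"delta_pos": [-0.1375,0.094,-0.09],"turn": 0.0,"gripper": 0.0},
  {"delta_pos": [-0.1375,0.094,-0.09],"turn": 0.0,"gripper": 0.0},
])

```text
time_s: 16.77
tcp_pos: [0.6093, 0.0344, 0.1326]
tool_rot: [-179.9, -0.0, 91.1]
contact_force: [0.2, -0.1, 0.7]
width: -0.0
grip_force: 0.0
```

```bash
python3 w.py w6
```

```text
16.775 [0.60934268 0.03438141 0.13260243] [-1.79874659e+02 -2.97297859e-02  9.10932568e+01] [ 0.15297954 -0.1215246   0.68829245] -4.4102080130838934e-05
```

View pics/w6.png

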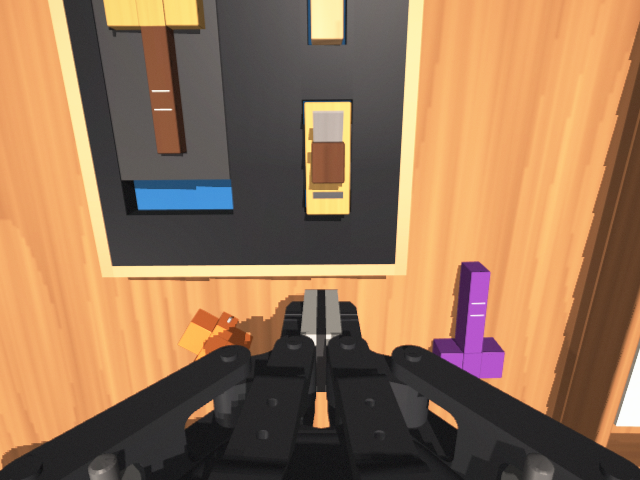

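The wedge's dark top spans about (311..345, 142..183), with the grey iron beyond it at (328,126).

Run:
```python
from h import *
import pickle
c=pickle.load(open("w6.pkl","rb"));t=arm.sense()["tcp_pos"];a=np.radians(91.1)
for z in(.06,.07):
    P=ray(c,[(328,162),(328,142),(328,183),(328,101),(328,214)],z);d=P[:,:2]-t[:2]
    print(z,P[:,:2],d@[np.cos(a),np.sin(a)],d@[np.sin(a),-np.cos(a)])
```

```text
0.06 [[0.61049037 0.08799564]
 [0.61022144 0.09892515]
 [0.6107819  0.07614734]
 [0.60969514 0.12031505]
 [0.61123041 0.05791921]] [0.05290607 0.06383872 0.04105435 0.08523478 0.02282097] [0.00247755 0.00241849 0.00254157 0.00230291 0.00264007]
0.07 [[0.6103213  0.08902384]
 [0.61006489 0.09944461]
 [0.61059926 0.07772704]
 [0.60956308 0.11983887]
 [0.61102689 0.06034738]] [0.05393732 0.06436109 0.04263727 0.08476123 0.0252526 ] [0.00232824 0.00227194 0.00238929 0.00216174 0.0024832 ]
```

Call:
send_rows([
  {"delta_pos": [0.0265,0.0025,0.0],"turn": 0.0,"gripper": 0.0},
  {"delta_pos": [0.0525,0.0025,0.01],"turn": 0.0,"gripper": 0.0},
  {"delta_pos": [0.0525,0.0025,0.035],"turn": 0.0,"gripper": 0.0},
  {"delta_pos": [0.0525,0.0025,0.053],"turn": 0.0,"gripper": 0.0},
  {"delta_pos": [0.0525,0.0025,0.057],"turn": 0.0,"gripper": 0.0},
  {"delta_pos": [0.0525,0.0025,0.06],"turn": 0.0,"gripper": 0.0},
  {"delta_pos": [0.0525,0.0025,0.062],"turn": 0.0,"gripper": 0.0},
  {"delta_pos": [0.0525,0.0025,0.064],"turn": 0.0,"gripper": 0.0},
  {"delta_pos": [0.0525,0.0025,0.065],"turn": 0.0,"gripper": 0.0},
  {"delta_pos": [0.0525,0.0025,0.065],"turn": 0.0,"gripper": 0.0},
])

```text
time_s: 18.08
tcp_pos: [0.6122, 0.0875, 0.0689]
tool_rot: [179.9, -0.0, 91.2]
contact_force: [-0.3, -0.0, 2.9]
width: 0.0001
grip_force: 1.4
```

Call:
send_rows([
  {"delta_pos": [0.0,0.0,0.001],"turn": 0.0,"gripper": 0.0},
  {"delta_pos": [0.0,0.0,0.0015],"turn": 0.0,"gripper": 0.0},
  {"delta_pos": [0.0,0.0,0.002],"turn": 0.0,"gripper": 0.0},
  {"delta_pos": [0.0,0.0,0.002],"turn": 0.0,"gripper": 0.0},
])

```text
time_s: 18.58
tcp_pos: [0.6123, 0.0876, 0.0669]
tool_rot: [179.9, -0.0, 91.2]
contact_force: [0.6, -0.3, 5.6]
width: 0.0001
grip_force: 2.6
```

Call:
send_rows([
  {"delta_pos": [0.0,0.0,0.001],"turn": 0.0,"gripper": 0.0},
  {"delta_pos": [0.0,0.0,0.002],"turn": 0.0,"gripper": 0.0},
  {"delta_pos": [0.0,0.0,0.003],"turn": 0.0,"gripper": 0.0},
  {"delta_pos": [0.0,0.0,0.003],"turn": 0.0,"gripper": 0.0},
])

```text
time_s: 19.08
tcp_pos: [0.6113, 0.0876, 0.0627]
tool_rot: [-179.9, 0.0, 91.2]
contact_force: [-0.5, -0.3, 0.1]
width: -0.0001
grip_force: 0.0
```

Snapped through. I'll follow it down and press firmly onto the floor.

Call:
send_rows([
  {"delta_pos": [0.0,0.0,0.0015],"turn": 0.0,"gripper": 0.0},
  {"delta_pos": [0.0,0.0,0.0025],"turn": 0.0,"gripper": 0.0},
  {"delta_pos": [0.0,0.0,0.0035],"turn": 0.0,"gripper": 0.0},
  {"delta_pos": [0.0,0.0,0.0045],"turn": 0.0,"gripper": 0.0},
  {"delta_pos": [0.0,0.0,0.005],"turn": 0.0,"gripper": 0.0},
  {"delta_pos": [0.0,0.0,0.005],"turn": 0.0,"gripper": 0.0},
])

```text
time_s: 19.82
tcp_pos: [0.6117, 0.0876, 0.06]
tool_rot: [180.0, 0.0, 91.2]
contact_force: [-2.2, -0.7, 12.0]
width: -0.0001
grip_force: 5.8
```

Call:
send_rows([
  {"delta_pos": [0.0,0.0,0.001],"turn": 0.0,"gripper": 0.0},
  {"delta_pos": [0.0,0.0,0.0015],"turn": 0.0,"gripper": 0.0},
  {"delta_pos": [0.0,0.0,0.0015],"turn": 0.0,"gripper": 0.0},
  {"delta_pos": [0.0,0.0,-0.015],"turn": 0.0,"gripper": 0.0},
  {"delta_pos": [0.0,0.0,-0.06],"turn": 0.0,"gripper": 0.0},
  {"delta_pos": [-0.04,0.0,-0.11],"turn": 0.0,"gripper": 0.0},
  {"delta_pos": [-0.1,0.0,-0.12],"turn": 0.0,"gripper": 0.0},
  {"delta_pos": [-0.16,0.0,-0.12],"turn": 0.0,"gripper": 0.0},
  {"delta_pos": [-0.22,0.0,-0.12],"turn": 0.0,"gripper": 0.0},
  {"delta_pos": [-0.28,0.0,-0.12],"turn": 0.0,"gripper": 0.0},
  {"delta_pos": [-0.28,0.0,-0.12],"turn": 0.0,"gripper": 0.0},
  {"delta_pos": [-0.28,0.0,-0.12],"turn": 0.0,"gripper": 0.0},
])

```text
time_s: 21.32
tcp_pos: [0.6173, -0.1923, 0.1781]
tool_rot: [-180.0, -0.1, 91.1]
contact_force: [0.1, 0.5, -0.4]
width: -0.0
grip_force: 0.0
```

Run:
```python
from h import *
import cv2
a=snapshot("scene")[:,:,::-1];b=snapshot("side")[:,:,::-1]
r=lambda i:cv2.resize(i,(400,320),interpolation=cv2.INTER_CUBIC)
cv2.imwrite("pics/c7.png",np.hstack([r(a[216:306,300:440]),r(b[170:270,275:380])]))
```

```text
(no output)
```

View pics/c7.png

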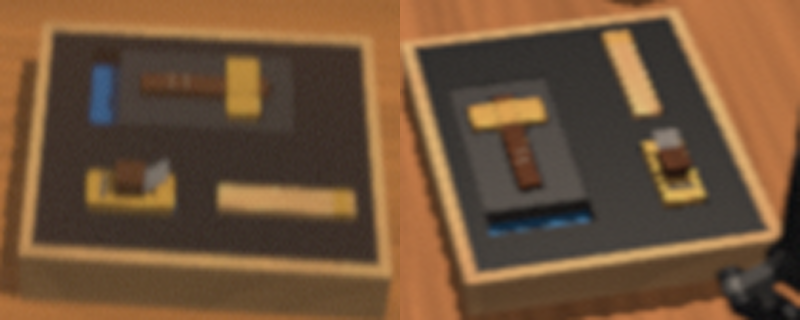

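Both tools sit level and low in their cutouts, with the gauge at about (205,85) and the plane at about (130,188) in the left crop. The knife hasn't moved and the arm is clear, so I'm handing in.

```bash
python3 -c "
from station import hand_in
print(hand_in())"
```

```text
the job is handed in; nothing more can be done
None
```

I put the gauge in its cutout and pressed it and the finger plane fully home, both measured at their home heights, with press readings of at most about 25 N, and handed the job in at about 21 s of the 64 s.

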